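# Make the board carrier ready and hold it upright

## Task

Get the tilting board carrier ready for work: push its open kit drawer fully home until it clicks in, because the kickstand comes down where the drawer stands; then flip the kickstand, the short leg with a black foot that sticks up on the near side, from its stowed position over its centre until it is fully down. Last, raise the carrier off its back rests to upright and finish while holding it upright by its top bar: without your hold it tips back, so do not let go. Leave the other things on the bench where they are.

Things in the scene. Friction and masses are not known exactly. Their poses are not given: they have to be found in the camera images.
- fixture: board stand fixed to the bench: dark base plate 208 (x) x 245 (y) x 6 mm, y -140 to +105; on it a grey drawer housing 50 mm high, y -58 to +105. Origin on the bench top, in x mid-width, in y under the carrier's hinge axis; z up. At yaw 0 its x points away from the robot, along the hinge axis; -y (right) is the drawer and kickstand side, +y (left) the side of the back rests. Yaw varies
- carrier_hinge (a point): point on the carrier's hinge axis, in the middle of the carrier, 75 mm above the bench, 15 mm along +x of the fixture's frame from its origin
- carrier (a joint): tilt of the board carrier (aluminium frame 124 mm wide with a green board, 1.1 kg) about its hinge, rad: 0 = upright; it starts on its back rests at -0.45 (leaning to fixture +y). It is back-heavy: at 0 it still tips back unless held (1 to 2 N at the top bar; about 5 N to lift it off the rests). Positive = to the drawer side; the lowered kickstand stands on the base plate at about 0.09
- top_bar: round steel bar, 16 mm diameter, 128 mm long, the carrier's top rail and handle; origin in its middle, 190 mm from the hinge axis (265 mm above the bench when upright). Its x runs along the bar, its z points away from the hinge. Bare for 96 mm in the middle; at least 30 mm free below it
- kickstand (a joint): angle of the kickstand (0.13 kg) against the carrier, rad: 0 = stowed, pointing up parallel to the carrier; grows as it swings over to the fixture's -y side; 3.26 = fully down at its stop. Its weight holds it stowed until pushed past the vertical (0.45 while the carrier is on its rests); from about 0.7 it falls to its stop. About 1 N at the foot moves it. Turns about kickstand_pivot
- kickstand_foot (a point): centre of the kickstand's foot: black rubber roller, 16 mm diameter, 30 mm long along fixture x, on the end of a 9 mm round leg, 118 mm from its pivot. The leg lies 8 mm to fixture +x of this point, on the side of the carrier nearest the robot; the foot stays 20 mm clear in x of the carrier's post and outrigger
- kickstand_pivot (a point): point on the kickstand's axis (parallel to the hinge), in the foot's middle plane: end of an outrigger of the carrier, 110 mm to -y of and 65 mm above the hinge axis when the carrier is upright; about 181 mm above the bench while it leans on its rests
- kit_drawer (a joint): opening of the kit drawer, m: 0 = fully home; it starts 0.045 to 0.07 open. It slides along the fixture's y, pushed to +y to shut. Runs with about 1 N; in the last 10 mm a spring catch takes 5 to 10 N to pass, then draws it in against its hard stop
- drawer_front (a point): on the outer face of the drawer's front (204 mm wide along x, from 9 to 47 mm above the bench), 35 mm to fixture +x of its middle, 26 mm above the bench: the place to push. Above it a lip 110 mm long, centred on this point, stands out 5 mm from the face (39 to 46 mm above the bench)
- multimeter: orange and dark hand-held multimeter, 148x72x44 mm, to be left alone
- solder_reel: orange reel of solder, 60 mm wide, 42 mm high, to be left alone
- capacitor: dark blue can capacitor, 30 mm wide, 43 mm high, standing, to be left alone
- side_cutters: side cutters with blue grips, 45x133x10 mm, lying, to be left alone

How it is judged:
On the way, in this order (a step that is already met when the one before it is completed fails the run):
1. the drawer is home in its catch, with the kickstand still stowed (value of joint kit_drawer below 0.003 m and value of joint kickstand below 1 rad), for 0.2 s.
2. the kickstand is over centre and fully down (value of joint kickstand above 3.1 rad and value of joint kit_drawer below 0.003 m), for 0.2 s.
At the end, for the whole second after the job is handed in: The carrier is upright within 0.06 rad and still, carried by the robot's fingers on the top bar (more than 0.4 N), not leaning on its rests or its kickstand; the kickstand is fully down (over 3.1 rad) and the drawer is home within 3 mm (all of step 2 and value of joint carrier between -0.06 and 0.06 rad and velocity of joint carrier between -0.1 and 0.1 rad/s and contact force between the fingers and top_bar above 0.4 N); the arm keeps its last pose, push and grip.
It fails at once if a bystander was moved by more than 30 mm (distance of any of multimeter, solder_reel, capacitor, side_cutters from where it was at the start of the episode above 0.03 m).
It also fails if it takes over 53 s, if anything falls off the work surface, if the arm or the gripper's body presses on something with over 40 N, if the wrist force passes 120 N, or if a joint passes its speed limit or range.

## Robot

A 7-joint arm with a two-finger parallel gripper is mounted at the origin on a cart in front of the work surface, level with it; the furniture and walls round the work are solid. World frame = base frame: x ahead of the robot, y to its left, z up, the work surface at z = 0. Lengths are in m, angles in rad, forces in N, time in s.
With the tool pointing down it reaches from about 0.4 to 0.85 m from the base axis. Payload 4.5 kg.
Tool frame: the origin (TCP) lies between the finger pads; the fingertips stand 14 mm ahead of it and the grasp point (between the pads) lies 5 mm behind it; z points along the fingers, y is the line along which they close (so a half turn about z gives the same grasp; the last joint's range is limited). The gripper opens to 88 mm and grips with 3 to 60 N. Pads are 18 mm wide; open, the fingers measure 123 mm over their backs; the gripper's body (75 mm by 187 mm) begins 45 mm behind the grasp point.
Start: joints at [0.034, 0.689, -0.195, 1.565, 0.157, 0.902, -0.215], TCP at [0.625, 0, 0.23] pointing down, gripper open.
Joint ranges: [-3.01, 3.01], [-0.46, 2.08], [-1.47, 1.51], [0.13, 2.56], [-1, 4.14], [0.04, 2.09], [-2.66, 2.66]. Speed limits (rad/s): [2.57, 2.57, 3.14, 3.14, 3.14, 3.14, 3.14].

## Interface

Orientations are given as a rotation vector (axis times angle).
In Python, from plant import r gives the robot as it stands.
- The arm moves only by the shell command python3 -m jog 'ROWS'. ROWS is a JSON object of lists of equal length, an entry for each row: "jaw": the opening, from 0 (shut) to 1 (fully open); "travel": the shift along the tool's x, y, z in cm, a list of three; "angular": the turn, a rotation vector about the tool's x, y, z in degrees, a list of three. A call has 1 to 8 rows; each row shifts and turns the commanded pose from where the row before left it, along the tool's axes as they then stand; what a row does not reach is not made up. A row lasts 1/8 s, in which the tool goes at most 62.5 mm and 10.7 degrees, less where a joint would pass 70% of its speed; a pose out of reach is approached as far as the arm can. A call with a gripper value outside its range is refused whole. The fingers move at their own pace and stop on an object; the grip force is fixed at half the most. Time passes only in rows, so rows that do not move let the fingers close. It gives the time, the measured TCP pose, the force, the opening and the grip force at its end, in the units of the state.
- r.sense(): the state, without advancing time (a new reading comes with each control period).
- r.camera(name): name is "scene" or "side" or "wrist"; returns (picture, depth): 480x640x3 uint8, blue, green, red; 480x640 float32, m along the optical axis (not along the pixel's ray), 0 where there is no reading.
- r.camera_model(name): a dict with "fx", "fy", "cx", "cy" (pixels), "position" and "rotation" of the camera in the world. Camera axes: x right, y down, z forward; pixel columns grow to the right and rows downward; lengths in m; the calibration is good to about 2 mm. The wrist camera is an equidistant fisheye: a pixel r from the principal point sees the ray r / f radians off the axis. A picture is of the moment at which its call begins: read the wrist's pose just before it. camera_model takes no time and is no camera call; for the wrist camera it gives the pose at the moment of the call.
- r.job_done(): hands the job in; it is judged then, once.
Trained networks look in the newest picture that a camera, given by its name, has taken for a name from the list of things; names that differ only in an ending like _2 or _b are one class to them, and where a whole thing is asked for, a point or a joint stands for the part that bears it (a point fixed in the world has none). Each returns a list of dicts, best first, with "p" (0 to 1); they miss things now and then, are a little off and sometimes report something else, mostly with a low value. They report only what shows in the picture. A call takes as long as a camera call.
- r.silhouettes(camera, label): "region" (480x640 bool, what is visible of it).
- r.landmark_of(camera, label): "centre" ([x, y, z] in m, in world coordinates, good to about 4 mm: a listed point, or the origin of a listed thing).
The state is a dict: "time_s": time; "joint_positions": joint angles; "joint_velocities": joint speeds; "joint_torque": joint torques, N m; "ee_pos": TCP position; "eef_rot": TCP orientation; "wrist_force": force on the tool from outside, world axes, zero at the start; "torque": the same for the moment, N m; "grip_width": finger opening in m; "grasp_force": force on a finger pad.
Only numpy, scipy, OpenCV 4.12 (cv2) and the standard library are available. Lean on these libraries where they do the work, as an engineer would, in place of code of your own. Each camera call takes 0.05 s, during which the arm holds its last target. There are 200 camera calls.

## Working session

There is one attempt and no reset: what is moved stays moved. The work goes in short steps, Python scripts to look and compute and a shell command to move; the robot and the scene stay as the last step left them, time stands still between calls to the robot, and variables do not carry over. Pictures are saved under pics/ and viewed, at most 10 in all, crops included, and the job is handed in when it is done.

```bash
mkdir -p pics; ls
python3 - <<'E'
from plant import r
import cv2,numpy as np
s=r.sense();print(s['time_s'],s['ee_pos'],s['eef_rot'],s['grip_width'])
for c in ['scene','side']:
    p,d=r.camera(c);cv2.imwrite(f'pics/{c}0.png',p)
    m=r.camera_model(c);print(c,np.round(m['position'],3))
    for n in ['fixture','carrier_hinge','top_bar','kickstand_foot','kickstand_pivot','drawer_front','multimeter','solder_reel','capacitor','side_cutters']:
        print(n,[(np.round(x['centre'],3).tolist(),round(x['p'],2)) for x in r.landmark_of(c,n)[:2]])
E
```

```text
pics
0.0 [ 6.24344313e-01 -6.36617151e-05  2.29422930e-01] [-2.22056763e+00 -2.22062783e+00  2.21337297e-03] 0.08815952744368176
scene [-0.142 -0.872  1.131]
fixture [([0.578, -0.036, 0.0], 0.95)]
carrier_hinge [([0.6, -0.034, 0.076], 0.91)]
top_bar [([0.591, 0.048, 0.25], 0.43)]
kickstand_foot [([0.502, -0.06, 0.286], 0.65)]
kickstand_pivot [([0.505, -0.109, 0.18], 0.86)]
drawer_front [([0.63, -0.158, 0.024], 0.64), ([0.655, 0.135, 0.003], 0.62)]
multimeter [([0.56, -0.396, 0.0], 0.98)]
solder_reel [([0.658, 0.135, -0.003], 0.48)]
capacitor [([0.517, 0.129, 0.001], 0.62)]
side_cutters [([0.431, -0.359, 0.001], 0.79)]
side [0.056 0.767 0.694]
fixture [([0.584, -0.038, -0.001], 0.55)]
carrier_hinge [([0.597, -0.034, 0.072], 0.81)]
top_bar [([0.592, 0.051, 0.237], 0.63), ([0.501, -0.058, 0.288], 0.17)]
kickstand_foot [([0.504, -0.055, 0.286], 0.9), ([0.598, 0.053, 0.238], 0.57)]
kickstand_pivot [([0.506, -0.113, 0.18], 0.65)]
drawer_front [([0.627, -0.162, 0.023], 0.71)]
multimeter [([0.562, -0.396, -0.0], 0.78)]
solder_reel [([0.654, 0.136, 0.004], 0.73), ([0.508, -0.114, 0.176], 0.37)]
capacitor [([0.428, -0.359, -0.001], 0.63), ([0.516, 0.125, 0.001], 0.6)]
side_cutters []
```

View pics/scene0.png

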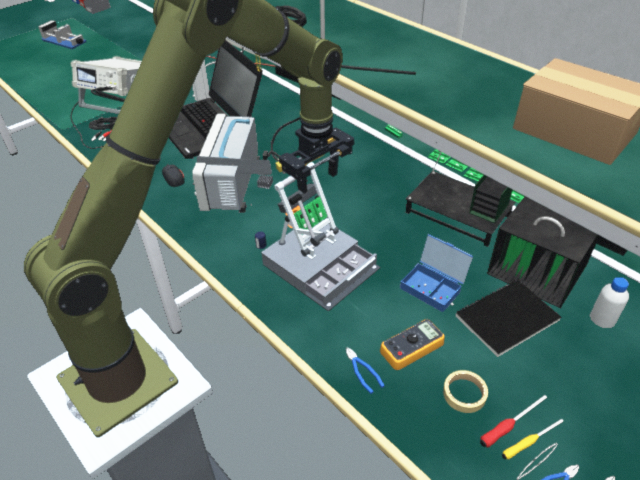

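View pics/side0.png

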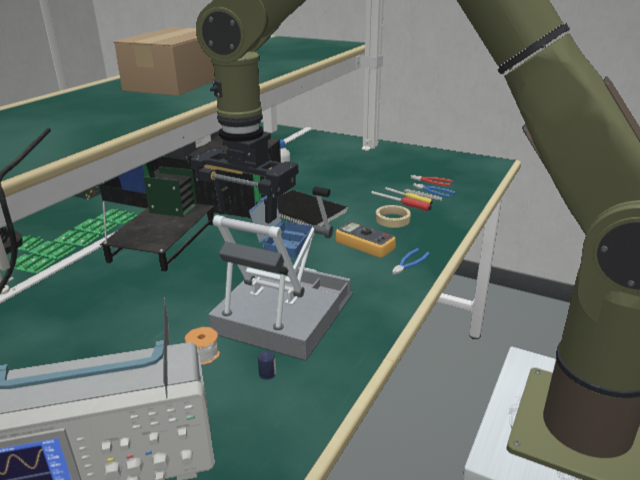

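Scene view: the carrier leans to +y at about (305,205), with the drawer open at about (340,275). Side view: the kickstand foot is up at (321,191), the bar at (250,225), and the reel (202,340) and capacitor (267,365) are on the +y side. Next I'll fit the fixture pose from these landmarks.

```bash
cat > h.py <<'E'
import numpy as np
from plant import r
from scipy.optimize import least_squares
from scipy.spatial.transform import Rotation as R
def tilt(y,z,a): # positive -> -y
    return y*np.cos(a)-z*np.sin(a), z*np.cos(a)+y*np.sin(a)+.075
def model(v,a=-.45,k=0):
    x,y,w,o,fx=v;c,s=np.cos(w),np.sin(w)
    ky,kz=-.110,.065
    L={'fixture':(0,0,0),'carrier_hinge':(.015,0,.075),'drawer_front':(.035,o,.026),
     'top_bar':(.015,*tilt(0,.19,a)),'kickstand_pivot':(fx,*tilt(ky,kz,a)),
     'kickstand_foot':(fx,*tilt(ky-.118*np.sin(k),kz+.118*np.cos(k),a))}
    return {n:np.array([x+c*p[0]-s*p[1],y+s*p[0]+c*p[1],p[2]]) for n,p in L.items()}
E
python3 - <<'E'
from h import *
obs=[]
v0=np.array([.58,-.037,.08,-.12,-.08])
for i in range(2):
  for c in ['scene','side']:
    r.camera(c)
    for n in model(v0):
        for q in r.landmark_of(c,n)[:2]:
            if np.linalg.norm(q['centre']-model(v0)[n])<.03: obs.append((n,q['centre']))
f=lambda v:np.concatenate([model(v)[n]-q for n,q in obs])
s=least_squares(f,v0,loss='soft_l1',f_scale=.004);print(len(obs),np.round(s.x,4),'sd',np.sqrt(np.diag(np.linalg.inv(s.jac.T@s.jac)))*.004)
for n,p in model(s.x).items(): print(n,p.round(4),np.round(np.mean([q-p for m,q in obs if m==n],axis=0)*1e3,1))
# yaw from the depth: housing/drawer region in scene camera
p,d=r.camera('scene');m=r.camera_model('scene');Rm=np.array(m['rotation']);Rm=Rm if Rm.shape==(3,3) else R.from_rotvec(Rm).as_matrix()
u,w=np.meshgrid(np.arange(640),np.arange(480))
P=np.stack([(u-m['cx'])/m['fx']*d,(w-m['cy'])/m['fy']*d,d],-1)@Rm.T+m['position']
np.save('P.npy',P)
k=(d>0)&(abs(P[...,2]-.05)<.004)&(abs(P[...,0]-.58)<.2)&(abs(P[...,1]+.03)<.2)
import cv2
q=cv2.minAreaRect((P[k][:,:2]*1000).astype(np.float32));print(k.sum(),q)
c,s_=np.cos(s.x[2]),np.sin(s.x[2])
F=(P[k][:,:2]-s.x[:2])@np.array([[c,-s_],[s_,c]])
print(np.percentile(F,[0,1,5,95,99,100],axis=0).round(3).T)
E
```

```text
24 [ 0.5838 -0.0334  0.0685 -0.1286 -0.083 ] sd [0.0011167  0.00109704 0.01251865 0.00245909 0.00212429]
fixture [ 0.5838 -0.0334  0.    ] [-1.  -1.9 -0.4]
carrier_hinge [ 0.5988 -0.0324  0.075 ] [ 1.  -0.4  0.7]
drawer_front [ 0.6276 -0.1594  0.026 ] [ 0.2  0.  -0.6]
top_bar [0.5931 0.05   0.2461] [-0.1  1.8 -3.2]
kickstand_pivot [ 0.5059 -0.1097  0.1814] [ 0.4 -1.1 -0.6]
kickstand_foot [ 0.5024 -0.0585  0.2876] [-0.4  2.1 -1.9]
2235 ((581.135009765625, -16.630218505859375), (213.1993408203125, 306.0268249511719), 3.8840994834899902)
[[-0.108 -0.105 -0.1    0.087  0.099  0.105]
 [-0.136 -0.131 -0.124  0.09   0.102  0.17 ]]
```

```bash
python3 -m jog '{"jaw":[0,0,0,0,0,0,0,0],"travel":[[0,0.5,0],[-4,0,0],[-5,0,0],[-5,0,0],[-5,0,2],[0,0,5],[0,0,6],[0,0,5]],"angular":[[0,0,-4],[0,0,0],[0,0,0],[0,0,0],[0,0,0],[0,0,0],[0,0,0],[0,0,0]]}'
python3 - <<'E'
from h import *
import cv2
p,d=r.camera('scene');cv2.imwrite('pics/a.png',cv2.resize(p[130:330,200:450],None,fx=3,fy=3))
print(r.sense()['joint_positions'].round(2) if hasattr(r.sense()['joint_positions'],'round') else r.sense()['joint_positions'])
E
```

```text
time_s: 3.55
ee_pos: [0.6428, -0.1896, 0.0482]
eef_rot: [-2.142, -2.297, 0.0]
wrist_force: [-0.4, 0.4, 0.3]
grip_width: 0.0101
grasp_force: 0.0
[ 0.31  0.99 -0.18  1.54  0.25  0.65  0.08]
```

View pics/a.png

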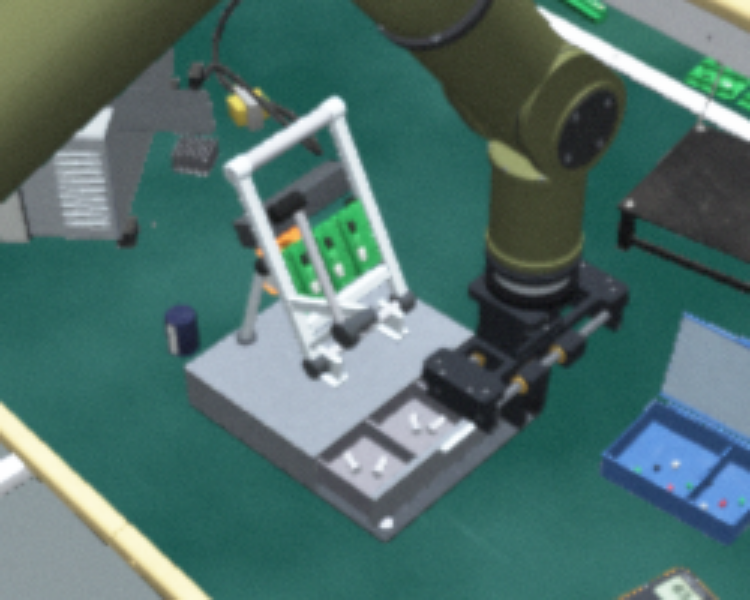

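The closed gripper is in front of the drawer at about (510,400) in the crop, clear of the carrier and the kickstand. I'll lower it and push.

```bash
python3 -m jog '{"jaw":[0,0,0,0,0,0,0,0],"travel":[[0,0,1.0],[0,0,0.8],[1,0,0],[0.6,0,0],[0.6,0,0],[0.6,0,0],[0.6,0,0],[0.6,0,0]],"angular":[[0,0,0],[0,0,0],[0,0,0],[0,0,0],[0,0,0],[0,0,0],[0,0,0],[0,0,0]]}'; python3 -m jog '{"jaw":[0,0,0,0],"travel":[[0.6,0,0],[0.5,0,0],[0.5,0,0],[0.4,0,0]],"angular":[[0,0,0],[0,0,0],[0,0,0],[0,0,0]]}'
```

```text
time_s: 4.6
ee_pos: [0.6406, -0.1494, 0.0323]
eef_rot: [2.142, 2.297, 0.0]
wrist_force: [0.4, -1.3, 0.3]
grip_width: -0.0001
grasp_force: 0.6
time_s: 5.1
ee_pos: [0.639, -0.1293, 0.0322]
eef_rot: [-2.142, -2.298, 0.0]
wrist_force: [0.5, -0.7, 0.6]
grip_width: 0.0002
grasp_force: 0.6
```

```bash
python3 -m jog '{"jaw":[0,0,0,0],"travel":[[0.5,0,0],[0.5,0,0],[0.5,0,0],[0.5,0,0]],"angular":[[0,0,0],[0,0,0],[0,0,0],[0,0,0]]}';python3 -m jog '{"jaw":[0,0,0,0],"travel":[[0.3,0,0],[0.3,0,0],[0.3,0,0],[0.3,0,0]],"angular":[[0,0,0],[0,0,0],[0,0,0],[0,0,0]]}'
```

```text
time_s: 5.6
ee_pos: [0.6379, -0.1157, 0.0323]
eef_rot: [2.143, 2.289, -0.007]
wrist_force: [1.7, -5.2, -0.3]
grip_width: 0.0004
grasp_force: 2.3
time_s: 6.1
ee_pos: [0.6376, -0.1108, 0.0325]
eef_rot: [2.142, 2.281, -0.016]
wrist_force: [3.4, -23.0, -3.7]
grip_width: 0.0007
grasp_force: 11.8
```

```bash
python3 -m jog '{"jaw":[0,0,0,0,0,0,0],"travel":[[-1,0,0],[-2,0,0],[-3,0,0],[-2,0,-4],[0,0,-6],[0,0,-6],[0,0,-6]],"angular":[[0,0,0],[0,0,0],[0,0,0],[0,0,0],[0,0,0],[0,0,0],[0,0,0]]}'
python3 - <<'E'
from h import *
import cv2
v=np.array([.5838,-.0334,.0685,-.1286,-.083]);c,s=np.cos(v[2]),np.sin(v[2])
tof=lambda p:[c*(p[0]-v[0])+s*(p[1]-v[1]),-s*(p[0]-v[0])+c*(p[1]-v[1]),p[2]]
for cam in ['scene','side']:
    p,d=r.camera(cam)
    if cam=='scene':cv2.imwrite('pics/b.png',cv2.resize(p[130:330,200:450],None,fx=3,fy=3))
    for n in ['drawer_front','kickstand_foot','top_bar']: print(cam,n,[(np.round(q['centre'],3).tolist(),np.round(tof(q['centre']),3).tolist(),round(q['p'],2)) for q in r.landmark_of(cam,n)[:2]])
print('tcp fix',np.round(tof(r.sense()['ee_pos']),4))
E
```

```text
time_s: 6.98
ee_pos: [0.642, -0.1768, 0.2541]
eef_rot: [-2.14, -2.298, -0.002]
wrist_force: [0.7, -0.6, -0.4]
grip_width: 0.0006
grasp_force: 0.0
scene drawer_front [([0.626, -0.1, 0.021], [0.037, -0.07, 0.021], 0.81), ([0.602, -0.033, 0.077], [0.018, -0.001, 0.077], 0.34)]
scene kickstand_foot [([0.498, -0.06, 0.287], [-0.088, -0.021, 0.287], 0.89)]
scene top_bar [([0.592, 0.05, 0.249], [0.014, 0.083, 0.249], 0.61), ([0.602, -0.035, 0.073], [0.018, -0.003, 0.073], 0.33)]
side drawer_front []
side kickstand_foot [([0.505, -0.06, 0.285], [-0.081, -0.021, 0.285], 0.64)]
side top_bar [([0.596, 0.051, 0.242], [0.018, 0.083, 0.242], 0.68)]
tcp fix [ 0.0474 -0.1473  0.25  ]
```

View pics/b.png

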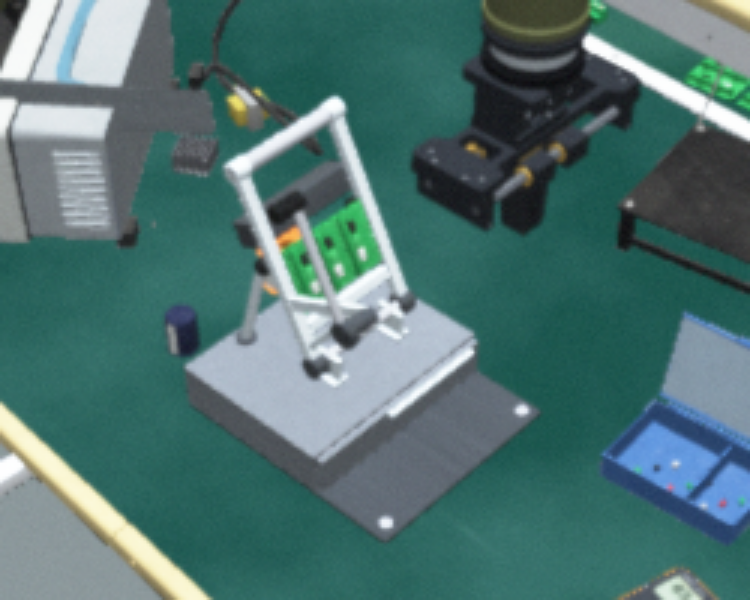

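The drawer front is flush with the housing (edge from (320,460) to (475,345)), and its face is at y_f ≈ -0.07. The push reached 23 N with no further travel, so it hit its hard stop. Now the kickstand, going over the top of it.

```bash
python3 -m jog '{"jaw":[0,0,0,0,0,0,0,0],"travel":[[0,0,-5],[0,0,-6],[5,0,0],[6,0,0],[6.3,-2,0],[0,-5.5,0],[0,-5.6,0],[0,0,0]],"angular":[[0,0,0],[0,0,0],[0,0,0],[0,0,0],[0,0,0],[0,0,0],[0,0,0],[0,0,0]]}'; python3 -m jog '{"jaw":[0,0,0],"travel":[[0,0,4],[0,0,3.3],[0,0,0]],"angular":[[0,0,0],[0,0,0],[0,0,0]]}'
python3 - <<'E'
from h import *
v=np.array([.5838,-.0334,.0685,-.1286,-.083]);c,s=np.cos(v[2]),np.sin(v[2])
p=r.sense()['ee_pos'];print(c*(p[0]-v[0])+s*(p[1]-v[1]),-s*(p[0]-v[0])+c*(p[1]-v[1]),p[2])
E
```

```text
time_s: 8.38
ee_pos: [0.4952, -0.0181, 0.3605]
eef_rot: [-2.139, -2.295, 0.011]
wrist_force: [0.5, 0.5, 0.8]
grip_width: 0.0007
grasp_force: 0.0
time_s: 8.75
ee_pos: [0.5001, -0.0175, 0.2868]
eef_rot: [-2.139, -2.295, 0.006]
wrist_force: [0.2, 1.1, 0.9]
grip_width: 0.0004
grasp_force: 0.0
-0.08238014944439159 0.021590234987685204 0.2868256660631103
```

```bash
python3 -m jog '{"jaw":[0,0,0,0,0,0,0,0],"travel":[[-1.5,0,0],[-1,0,0],[-1,0,0],[-1,0,0],[-1,0,0],[-1,0,0],[-1,0,0],[-1,0,0]],"angular":[[0,0,0],[0,0,0],[0,0,0],[0,0,0],[0,0,0],[0,0,0],[0,0,0],[0,0,0]]}'; python3 -m jog '{"jaw":[0,0,0,0,0,0,0,0],"travel":[[-1,0,0],[-1,0,0],[-1,0,0],[-0.8,0,0],[0,0,0],[0,0,0],[0,0,0],[0,0,0]],"angular":[[0,0,0],[0,0,0],[0,0,0],[0,0,0],[0,0,0],[0,0,0],[0,0,0],[0,0,0]]}'
python3 - <<'E'
from h import *
import cv2
for cam in ['scene','side']:
    p,d=r.camera(cam)
    if cam=='scene':cv2.imwrite('pics/c.png',cv2.resize(p[130:330,200:450],None,fx=3,fy=3))
    for n in ['kickstand_foot','top_bar']: print(cam,n,[(np.round(q['centre'],3).tolist(),round(q['p'],2)) for q in r.landmark_of(cam,n)[:2]])
w=model(np.array([.5838,-.0334,.0685,-.07,-.083]),k=3.26);print(w['kickstand_foot'])
E
```

```text
time_s: 9.75
ee_pos: [0.507, -0.1029, 0.2892]
eef_rot: [2.142, 2.298, 0.0]
wrist_force: [-0.3, 0.5, 0.5]
grip_width: 0.0007
grasp_force: 0.0
time_s: 10.75
ee_pos: [0.5096, -0.1398, 0.2892]
eef_rot: [-2.142, -2.298, -0.0]
wrist_force: [-0.3, 0.6, 0.9]
grip_width: 0.0007
grasp_force: 0.0
scene kickstand_foot []
scene top_bar [([0.593, 0.05, 0.249], 0.41), ([0.581, -0.036, -0.002], 0.39)]
side kickstand_foot [([0.503, -0.056, 0.288], 0.56)]
side top_bar [([0.595, 0.055, 0.239], 0.9)]
[ 0.5084684  -0.14801622  0.06980331]
```

View pics/c.png

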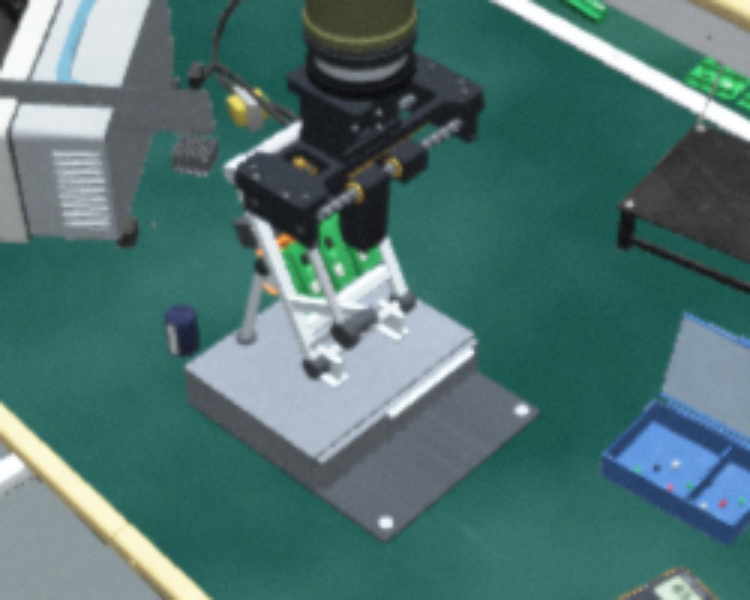

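The leg still looks stowed, from (345,335) up behind the gripper, and no push force was recorded. I'll check the side view and the projected TCP and foot.

Run:
```python
from h import *
import cv2
out=[]
pts=[r.sense()['ee_pos'],np.array(r.sense()['ee_pos'])-[0,0,.014],[.502,-.0585,.2876],[.506,-.110,.181],[.594,.05,.246]]
for cam,(x0,y0) in [('scene',(240,130)),('side',(200,120))]:
    p,d=r.camera(cam);m=r.camera_model(cam);Rm=np.array(m['rotation']);Rm=Rm if Rm.shape==(3,3) else R.from_rotvec(Rm).as_matrix()
    p=p.copy()
    a=cv2.resize(p[y0:y0+150,x0:x0+150],None,fx=3.9,fy=3.9)
    for i,q in enumerate(pts):
        e=Rm.T@(np.array(q)-m['position']);u=e[0]/e[2]*m['fx']+m['cx'];w=e[1]/e[2]*m['fy']+m['cy']
        cv2.circle(a,(int((u-x0)*3.9),int((w-y0)*3.9)),3,[(0,0,255),(0,255,255),(0,255,0),(255,0,0),(255,0,255)][i],-1)
    out.append(a[:,:400] if 0 else cv2.resize(a,(400,400)))
cv2.imwrite('pics/d.png',np.hstack(out))
```

```text
(no output)
```

View pics/d.png

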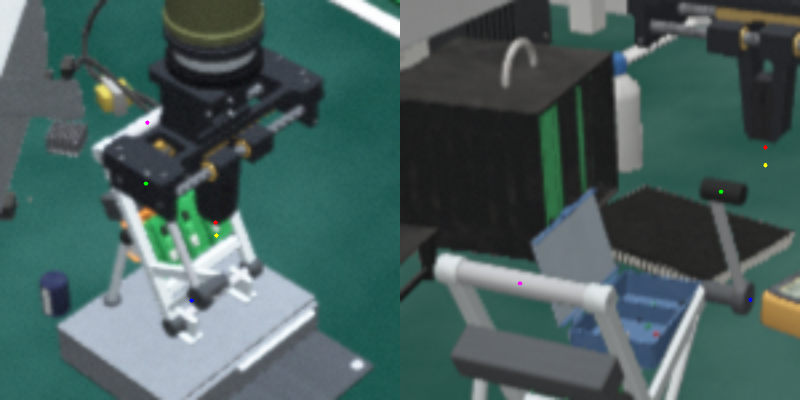

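The green foot marker sits on the real foot, so the cameras are right. The fingertips, at (765,137) in the side view, are clearly higher than the reported TCP at (765,147), so they passed over the foot. I'll measure that offset with the depth images.

Run:
```python
from h import *
t=np.array(r.sense()['ee_pos']);print(t)
for cam in ['side','scene']:
    p,d=r.camera(cam);m=r.camera_model(cam);Rm=np.array(m['rotation']);Rm=Rm if Rm.shape==(3,3) else R.from_rotvec(Rm).as_matrix()
    u,w=np.meshgrid(np.arange(640),np.arange(480))
    P=np.stack([(u-m['cx'])/m['fx']*d,(w-m['cy'])/m['fy']*d,d],-1)@Rm.T+m['position']
    D=P-t
    k=(d>0)&(abs(D[...,0])<.04)&(abs(D[...,1])<.03)&(D[...,2]>-.06)&(D[...,2]<.03)
    Q=D[k];print(cam,k.sum(),np.percentile(Q,[0,2,10,50,90,100],axis=0).round(4).T.tolist())
```

```text
[ 0.50960284 -0.14014938  0.28925047]
side 168 [[-0.0164, -0.0156, -0.0143, -0.0031, 0.0086, 0.0141], [-0.011, -0.0101, 0.0016, 0.0083, 0.0112, 0.0136], [0.0089, 0.0107, 0.0127, 0.0205, 0.0281, 0.03]]
scene 99 [[-0.0162, -0.016, -0.0148, -0.0064, 0.0096, 0.0155], [-0.0148, -0.0127, -0.0113, -0.0094, 0.0013, 0.0087], [0.0082, 0.0088, 0.0123, 0.0216, 0.0283, 0.0299]]
```

```bash
python3 -m jog '{"jaw":[0,0,0,0,0,0,0,0],"travel":[[0,0,-2],[4,0,0],[4.2,0,0],[4,0,0],[0,0,2],[0,0,2.3],[0,0,0],[0,0,0]],"angular":[[0,0,0],[0,0,0],[0,0,0],[0,0,0],[0,0,0],[0,0,0],[0,0,0],[0,0,0]]}'; python3 -m jog '{"jaw":[0,0,0,0,0,0],"travel":[[-2,0,0],[-1.5,0,0],[-1,0,0],[-1,0,0],[-1,0,0],[-1,0,0]],"angular":[[0,0,0],[0,0,0],[0,0,0],[0,0,0],[0,0,0],[0,0,0]]}'
python3 - <<'E'
from h import *
for cam in ['side']:
    r.camera(cam)
    for n in ['kickstand_foot']: print(cam,n,[(np.round(q['centre'],3).tolist(),round(q['p'],2)) for q in r.landmark_of(cam,n)[:2]])
E
```

```text
time_s: 12.25
ee_pos: [0.5016, -0.0185, 0.2669]
eef_rot: [2.142, 2.297, 0.001]
wrist_force: [0.3, 0.5, 0.8]
grip_width: 0.0005
grasp_force: 0.0
time_s: 13.0
ee_pos: [0.5063, -0.0938, 0.2662]
eef_rot: [-2.142, -2.298, 0.0]
wrist_force: [0.5, 0.1, -0.1]
grip_width: 0.0006
grasp_force: 0.2
side kickstand_foot [([0.509, -0.106, 0.298], 0.61), ([0.512, 0.125, -0.001], 0.39)]
```

It's moving now; I'll carry on past centre.

```bash
python3 -m jog '{"jaw":[0,0,0,0,0,0,0,0],"travel":[[-1,0,0],[-1,0,0],[-1,0,0],[-1,0,0],[-0.7,0,0],[0,0,0],[0,0,0],[0,0,0]],"angular":[[0,0,0],[0,0,0],[0,0,0],[0,0,0],[0,0,0],[0,0,0],[0,0,0],[0,0,0]]}'; python3 -m jog '{"jaw":[0,0,0,1,1,1],"travel":[[0,0,-5],[0,0,-4],[0,0,0],[0,0,0],[0,0,0],[0,0,0]],"angular":[[0,0,0],[0,0,0],[0,0,0],[0,0,0],[0,0,0],[0,0,0]]}'
python3 - <<'E'
from h import *
t=np.array(r.sense()['ee_pos'])
for cam in ['side','scene']:
    p,d=r.camera(cam);m=r.camera_model(cam);Rm=np.array(m['rotation']);Rm=Rm if Rm.shape==(3,3) else R.from_rotvec(Rm).as_matrix()
    for n in ['kickstand_foot','kickstand_pivot','drawer_front','top_bar']: print(cam,n,[(np.round(q['centre'],3).tolist(),round(q['p'],2)) for q in r.landmark_of(cam,n)[:2]])
    u,w=np.meshgrid(np.arange(640),np.arange(480))
    P=np.stack([(u-m['cx'])/m['fx']*d,(w-m['cy'])/m['fy']*d,d],-1)@Rm.T+m['position']
    D=P-t;k=(d>0)&(abs(D[...,0])<.08)&(abs(D[...,1])<.03)&(D[...,2]>-.03)&(D[...,2]<.03)
    print(cam,k.sum(),np.percentile(D[k],[0,2,10,50,90,100],axis=0).round(4).T.tolist())
E
```

```text
time_s: 14.1
ee_pos: [0.5096, -0.1397, 0.2663]
eef_rot: [-2.142, -2.298, -0.0]
wrist_force: [1.0, -0.1, -0.1]
grip_width: 0.0005
grasp_force: 0.0
time_s: 14.85
ee_pos: [0.5091, -0.14, 0.3552]
eef_rot: [-2.141, -2.296, 0.002]
wrist_force: [0.6, 0.2, -0.7]
grip_width: 0.0284
grasp_force: 0.0
side kickstand_foot [([0.511, -0.176, 0.084], 0.53), ([0.514, 0.125, -0.002], 0.5)]
side kickstand_pivot [([0.51, -0.114, 0.18], 0.71)]
side drawer_front [([0.593, 0.053, 0.241], 0.19)]
side top_bar [([0.594, 0.052, 0.24], 0.92)]
side 219 [[-0.0309, -0.0294, -0.028, 0.0132, 0.0228, 0.0275], [-0.013, -0.0091, -0.0042, 0.0074, 0.0105, 0.0134], [0.0085, 0.0093, 0.0122, 0.0205, 0.028, 0.03]]
scene kickstand_foot [([0.507, -0.158, 0.073], 0.74)]
scene kickstand_pivot [([0.503, -0.109, 0.178], 0.95), ([0.601, -0.035, 0.075], 0.54)]
scene drawer_front [([0.625, -0.094, 0.027], 0.96)]
scene top_bar [([0.594, 0.051, 0.249], 0.42)]
scene 153 [[-0.0399, -0.0389, -0.037, 0.0239, 0.0327, 0.0402], [-0.015, -0.0143, -0.0128, -0.0066, 0.0057, 0.0107], [0.0069, 0.009, 0.0119, 0.0198, 0.0281, 0.0299]]
```

```bash
python3 -m jog '{"jaw":[1,1,1,1,1,1,1,1],"travel":[[4.6,2.4,0],[4.6,2.4,0],[4.6,2.4,0],[4.6,2.5,0],[0,0,0],[0,0,0],[0,0,0],[0,0,0]],"angular":[[0,0,0],[0,0,0],[0,0,0],[0,0,0],[0,0,10],[0,0,10],[0,0,10],[0,0,10]]}'; python3 -m jog '{"jaw":[1,1,1,1,1,1],"travel":[[0,0,0],[0,0,0],[0,0,0],[0,0,0],[0,0,0],[0,0,0]],"angular":[[0,0,10],[0,0,10],[0,0,10],[0,0,10],[0,0,10],[0,0,0]]}'
python3 - <<'E'
from h import *
import cv2
s=r.sense();t=np.array(s['ee_pos']);M=R.from_rotvec(s['eef_rot']).as_matrix();print(M.round(3),s['joint_positions'])
out=[]
for cam,(x0,y0) in [('scene',(230,90)),('side',(180,100))]:
    p,d=r.camera(cam);m=r.camera_model(cam);Rm=np.array(m['rotation']);Rm=Rm if Rm.shape==(3,3) else R.from_rotvec(Rm).as_matrix()
    for n in ['kickstand_foot','top_bar']: print(cam,n,[(np.round(q['centre'],3).tolist(),round(q['p'],2)) for q in r.landmark_of(cam,n)[:2]])
    u,w=np.meshgrid(np.arange(640),np.arange(480))
    P=np.stack([(u-m['cx'])/m['fx']*d,(w-m['cy'])/m['fy']*d,d],-1)@Rm.T+m['position']
    D=(P-t)@M;k=(d>0)&(abs(D[...,0])<.03)&(abs(D[...,1])<.08)&(D[...,2]>-.03)&(D[...,2]<.03)
    print(cam,k.sum(),np.percentile(D[k],[0,2,10,50,90,100],axis=0).round(4).T.tolist())
    out.append(cv2.resize(p[y0:y0+200,x0:x0+200],(400,400)))
cv2.imwrite('pics/e.png',np.hstack(out))
E
```

```text
time_s: 16.35
ee_pos: [0.5935, 0.0503, 0.3562]
eef_rot: [-2.803, -1.418, -0.0]
wrist_force: [-0.5, -0.4, -0.6]
grip_width: 0.088
grasp_force: 0.0
time_s: 17.1
ee_pos: [0.5935, 0.0503, 0.3562]
eef_rot: [3.139, 0.113, -0.0]
wrist_force: [-1.0, -0.0, -0.6]
grip_width: 0.0883
grasp_force: 0.0
[[ 0.997  0.072 -0.   ]
 [ 0.072 -0.997 -0.   ]
 [-0.     0.    -1.   ]] [-0.23985605  0.52520162  0.13479971  1.48608891 -0.07400691  1.1353662
 -1.59068705]
scene kickstand_foot [([0.508, -0.148, 0.07], 0.59)]
scene top_bar [([0.591, 0.051, 0.248], 0.83)]
scene 141 [[-0.0137, -0.0123, -0.0107, -0.0061, 0.0077, 0.0119], [-0.0587, -0.0557, -0.0511, -0.0426, 0.0593, 0.0622], [-0.03, -0.0295, -0.0284, -0.0197, -0.0111, -0.0058]]
side kickstand_foot [([0.513, -0.146, 0.066], 0.71)]
side top_bar [([0.597, 0.051, 0.24], 0.86)]
side 334 [[-0.0132, -0.0116, -0.0106, -0.0048, 0.0066, 0.0105], [-0.0608, -0.0598, -0.0584, -0.0445, 0.0499, 0.0582], [-0.0297, -0.0295, -0.0279, -0.0202, -0.0117, -0.0086]]
```

View pics/e.png

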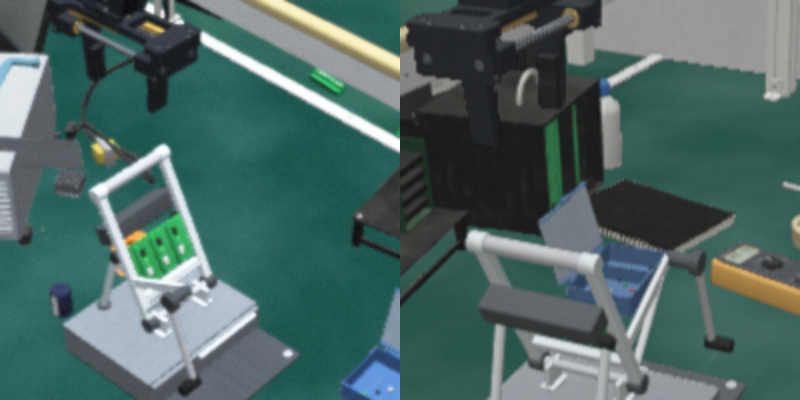

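The kickstand is fully down, with its foot at (190,385) in the left picture matching the model, and the gripper is above the bar. I'll lower and grip.

```bash
python3 -m jog '{"jaw":[1,1,1,1,1],"travel":[[0,0,4],[0,0,4],[0,0,3],[0,0,2.8],[0,0,0]],"angular":[[0,0,0],[0,0,0],[0,0,0],[0,0,0],[0,0,0]]}'; python3 -m jog '{"jaw":[0,0,0,0,0,0,0,0],"travel":[[0,0,0],[0,0,0],[0,0,0],[0,0,0],[0,0,0],[0,0,0],[0,0,0],[0,0,0]],"angular":[[0,0,0],[0,0,0],[0,0,0],[0,0,0],[0,0,0],[0,0,0],[0,0,0],[0,0,0]]}'
```

```text
time_s: 18.02
ee_pos: [0.592, 0.0501, 0.2165]
eef_rot: [3.139, 0.111, -0.007]
wrist_force: [0.3, 0.2, 0.7]
grip_width: 0.0881
grasp_force: 0.0
time_s: 19.02
ee_pos: [0.5935, 0.0499, 0.2183]
eef_rot: [3.139, 0.109, 0.0]
wrist_force: [-0.4, 0.1, 1.0]
grip_width: 0.0143
grasp_force: 29.5
```

```bash
python3 -m jog '{"jaw":[0,0,0,0,0,0,0,0],"travel":[[0,0.43,-0.2],[0,0.43,-0.19],[0,0.44,-0.18],[0,0.44,-0.17],[0,0.45,-0.15],[0,0.46,-0.15],[0,0.45,-0.13],[0,0.46,-0.13]],"angular":[[0,0,0],[0,0,0],[0,0,0],[0,0,0],[0,0,0],[0,0,0],[0,0,0],[0,0,0]]}'
python3 - <<'E'
from h import *
for cam in ['side','scene']:
    r.camera(cam)
    print([(np.round(q['centre'],3).tolist(),round(q['p'],2)) for q in r.landmark_of(cam,'top_bar')[:2]])
E
```

```text
time_s: 20.02
ee_pos: [0.5959, 0.0141, 0.2309]
eef_rot: [3.139, 0.109, -0.001]
wrist_force: [5.6, 0.1, -15.2]
grip_width: 0.0142
grasp_force: 30.9
[([0.598, 0.013, 0.253], 0.54)]
[([0.593, 0.013, 0.263], 0.59)]
```

```bash
python3 -m jog '{"jaw":[0,0,0,0,0,0,0,0],"travel":[[0,0.46,0],[0,0.47,0],[0,0.47,0],[0,0.46,-0.05],[0,0.47,-0.05],[0,0.47,-0.05],[0,0.47,-0.05],[0,0.47,0]],"angular":[[0,0,0],[0,0,0],[0,0,0],[0,0,0],[0,0,0],[0,0,0],[0,0,0],[0,0,0]]}'; python3 -m jog '{"jaw":[0,0,0,0],"travel":[[0,0.48,0],[0,0.47,0],[0,0,0],[0,0,0]],"angular":[[0,0,0],[0,0,0],[0,0,0],[0,0,0]]}'
python3 - <<'E'
from h import *
import cv2
out=[]
for cam,(x0,y0) in [('scene',(230,90)),('side',(180,100))]:
    p,d=r.camera(cam);out.append(cv2.resize(p[y0:y0+200,x0:x0+200],(400,400)))
    for n in ['top_bar','kickstand_foot','kickstand_pivot','drawer_front','carrier_hinge']: print(n,[(np.round(q['centre'],3).tolist(),round(q['p'],2)) for q in r.landmark_of(cam,n)[:2]])
cv2.imwrite('pics/f.png',np.hstack(out))
for a in (0,-.06,.06): print(a,{n:p.round(3).tolist() for n,p in model(np.array([.5838,-.0334,.0685,-.07,-.083]),a=a,k=3.26).items() if n[:3] in('top','kic')})
E
```

```text
time_s: 21.22
ee_pos: [0.5988, -0.0235, 0.2346]
eef_rot: [3.139, 0.109, 0.002]
wrist_force: [-1.7, 1.9, 7.0]
grip_width: 0.014
grasp_force: 29.0
time_s: 21.72
ee_pos: [0.5996, -0.0338, 0.2344]
eef_rot: [3.138, 0.108, 0.002]
wrist_force: [-2.3, 0.9, 6.2]
grip_width: 0.014
grasp_force: 29.1
top_bar [([0.601, -0.035, 0.268], 0.71)]
kickstand_foot [([0.508, -0.134, 0.02], 0.78), ([0.516, 0.129, 0.0], 0.66)]
kickstand_pivot [([0.507, -0.15, 0.14], 0.94)]
drawer_front []
carrier_hinge [([0.6, -0.033, 0.076], 0.56)]
top_bar [([0.598, -0.036, 0.258], 0.77), ([0.513, 0.126, -0.0], 0.64)]
kickstand_foot [([0.51, -0.133, 0.017], 0.78), ([0.517, 0.128, -0.001], 0.58)]
kickstand_pivot [([0.512, -0.152, 0.135], 0.92)]
drawer_front []
carrier_hinge [([0.6, -0.029, 0.073], 0.61), ([0.562, -0.397, -0.002], 0.22)]
0 {'top_bar': [0.599, -0.032, 0.265], 'kickstand_pivot': [0.509, -0.149, 0.14], 'kickstand_foot': [0.508, -0.135, 0.023]}
-0.06 {'top_bar': [0.598, -0.021, 0.265], 'kickstand_pivot': [0.508, -0.145, 0.146], 'kickstand_foot': [0.508, -0.138, 0.029]}
0.06 {'top_bar': [0.6, -0.044, 0.265], 'kickstand_pivot': [0.509, -0.153, 0.133], 'kickstand_foot': [0.507, -0.132, 0.017]}
```

View pics/f.png

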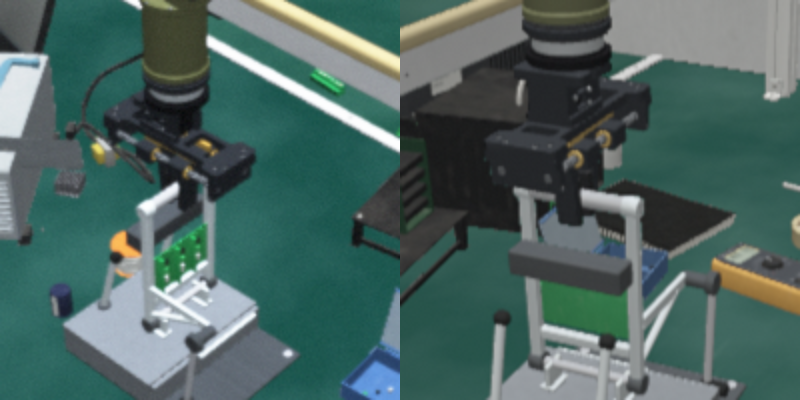

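The carrier is upright with the fingers on the bar and the kickstand foot clear of the base plate. By landmarks the angle is about +0.02, so I'll nudge it 2 mm back toward centre, let it settle and hand in.

```bash
python3 -m jog '{"jaw":[0,0,0,0,0],"travel":[[0,-0.1,0],[0,-0.1,0],[0,0,0],[0,0,0],[0,0,0]],"angular":[[0,0,0],[0,0,0],[0,0,0],[0,0,0],[0,0,0]]}'
python3 - <<'E'
from plant import r
print(r.job_done())
E
```

```text
time_s: 22.95
ee_pos: [0.5994, -0.0318, 0.2344]
eef_rot: [3.138, 0.108, 0.002]
wrist_force: [-2.2, 1.2, 5.9]
grip_width: 0.0139
grasp_force: 29.1
the job is handed in; nothing more can be done
None
```

I handed the job in at about 23 s: the drawer is home, the kickstand is fully down, and the gripper is holding the carrier upright by its top bar. No verdict came back, so these are my own camera and force readings.

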